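# Hook and swing a battery pack into a label printer and bolt it in

### The job

Put the battery pack that has a tongue into the label printer: draw the steel bolt back, hook the pack's tongue under the lip of the bay, swing its other end down until the pack lies flat on the bay floor, then slide the bolt fully home over it. Leave the larger spare pack, the bottle, the cup and the phone where they stand.

Things in the scene. Friction and masses are not known exactly. Their poses are not given: they have to be found in the camera images.
- printer: White label printer fixed to the desk, 225 x 112 mm (x = -95 to +130), turned up to 30 degrees either way. Origin: on the desk under the middle of its battery bay; x runs along the bay from its lip end (robot side) to its bolt end, z up. At the +x end of the bay a housing, x = 62 to 130, 71 mm high, carries the bolt.
- bay (a point): Centre of the bay floor, 40 mm over the desk, printer axes; the fitted pack's origin lies here, tongue to -x. The bay is an open trough 144 mm long (x = -82 to +62) and 66 mm wide. Side walls rise 20 mm over the floor, with a flared lead-in up to 26 mm. Fitted, the pack has 4 mm play along x and 3 mm each side.
- lip_edge (a point): Middle of the lip's lower free edge, 72 mm to -x of the bay centre, 13 mm over the bay floor. The lip overhangs the floor by 10 mm, from the end wall at x = -82 to x = -72, over the bay's whole width; its top is 20 mm over the floor.
- bolt (a joint): Flat steel bolt, 60 x 42 x 6 mm, on the housing, underside 32 mm over the bay floor. 0 = fully home, nose at x = +48 mm of the bay, 12 mm over a fitted pack's end; 0.020 m = fully back at its stop, nose at +68 mm, bay clear. Needs about 2 N, stays where left. Starts 0 to 0.008, always in the pack's way.
- bolt_grip (a point): On the bolt's upright grey finger block (14 mm along x, 36 along y, 24 tall, top 62 mm over the bay floor), 10 mm below its top; at bay x = 84 mm + bolt value. Pinch it along x from above, or push it.
- pack: Grey battery pack, 0.25 to 0.5 kg, block 120 x 60 x 30 mm, flat on the desk at any heading, in either of two places (the spare has the other). Origin: centre of the block's underside; x along it, away from the tongue; z up. Tongue: x = -80 to -60 mm, 44 wide, 8 thick, flush with the underside. Grip rib on top: 18 mm wide (y), x = -35 to +25, z = 30 to 54 mm.
- tongue_tip (a point): Middle of the lower edge of the tongue's tip: x = -80 mm, z = 0 of the pack.
- heel (a point): Middle of the lower edge of the pack's other end: x = +60 mm, z = 0 of the pack.
- rib (a point): Centre of the grip rib: x = -5 mm, z = 42 mm of the pack.
- spare: Larger grey pack for another machine, block 150 x 72 x 36 mm with a like rib but no tongue. Leave it. Origin: centre of its underside, x along its length.
- bottle: Tall water bottle, 64 mm across, 210 mm high, standing between robot and work. Leave it. Origin: centre of its foot.
- cup: Closed paper noodle cup, 98 mm across the top, 108 mm high. Leave it. Origin: centre of its foot.
- phone: Black phone 150 x 72 x 9 mm lying flat. Leave it. Origin: centre of its underside.
Not all that is in view belongs to the job. What is shaped like the pack but purple or turquoise is not meant.

How it is judged:
On the way, in this order (a step that is already met when the one before it is completed fails the run):
1. the bolt is drawn back clear of the bay (value of joint bolt above 0.012 m), for 0.1 s.
2. the tongue is hooked under the lip while the other end is still up (x of tongue_tip in the frame of bay below -0.075 m and z of tongue_tip in the frame of bay below 0.012 m and z of heel in the frame of bay above 0.012 m and y of pack in the frame of bay between -0.008 and 0.008 m), for 0.05 s.
3. the pack is swung down flat on the bay floor, tongue under the lip (z of each of heel, tongue_tip in the frame of bay below 0.005 m and x of tongue_tip in the frame of bay below -0.075 m and y of pack in the frame of bay between -0.006 and 0.006 m and angle between the z axis of pack and the z axis of printer, either way round below 0.06 rad), for 0.2 s.
At the end, for the whole second after the job is handed in: The pack lies at rest and flat in the bay (both ends within 5 mm of the bay floor, tilt under 0.06 rad, centred within 6 mm across), its tongue tip at least 3 mm in under the lip, and the bolt is home over it (within 4 mm of its stop) (all of step 3 and value of joint bolt below 0.004 m and linear speed of pack below 0.02 m/s); the robot touches nothing.
It fails at once if the water bottle is moved by more than 25 mm or tipped (distance of bottle from where it was at the start of the episode above 0.025 m or angle between bottle's own z axis and vertical above 0.35 rad).
It fails at once if the noodle cup is moved by more than 25 mm or tipped (distance of cup from where it was at the start of the episode above 0.025 m or angle between cup's own z axis and vertical above 0.35 rad).
It fails at once if the phone is moved by more than 25 mm or tipped (distance of phone from where it was at the start of the episode above 0.025 m or angle between phone's own z axis and vertical above 0.35 rad).
It fails at once if the larger spare pack is moved by more than 25 mm or tipped (distance of spare from where it was at the start of the episode above 0.025 m or angle between spare's own z axis and vertical above 0.35 rad).
It also fails if it takes over 72 s, if anything falls off the work surface, if the arm or the gripper's body presses on something with over 40 N, if the wrist force passes 120 N, or if a joint passes its speed limit or range.

### The arm

A 6-joint arm with a two-finger parallel gripper is mounted at the origin on the work surface. World frame = base frame: x ahead of the robot, y to its left, z up, the work surface at z = 0. Lengths are in m, angles in rad, forces in N, time in s.
With the tool pointing down it reaches from about 0.3 to 0.775 m from the base axis. Payload 14.6 kg.
Tool frame: the origin (TCP) lies midway between the tips of the shut fingers; the grasp point (between the pads) lies 19 mm behind it (ctrl.pinch_z is the distance from the TCP to the grasp point, in m); z points along the fingers, y is the line along which they close (so a half turn about z gives the same grasp; the last joint's range is limited). The gripper opens to 94 mm and grips with 3 to 60 N. Pads are 16 mm wide; open, the fingers measure 119 mm over their backs; the gripper's body (75 mm by 177 mm) begins 78 mm behind the grasp point.
Start: joints at [1.214, 0.3, 1.521, -0, 1.321, -0.067], TCP at [0.157, 0.527, 0.179] pointing down, gripper open.
Joint ranges: [-3.03, 3.03], [-0.79, 2.21], [0.23, 2.52], [-1.04, 4.18], [0, 3.07], [-2.55, 2.55]. Speed limits (rad/s): [2.22, 2.22, 2.57, 3.14, 3.14, 3.14].

### API

Orientations are given as [roll, pitch, yaw] about the fixed x, y, z axes, in that order (R = Rz(yaw) Ry(pitch) Rx(roll)).
In Python, from station import ctrl gives the robot as it stands.
- The arm moves only by the tool jog_arm, never from a script. Its argument "motion" is a list of rows, each a list of 7 numbers: the shift along the tool's x, y, z in m, then the turn, a rotation vector about the tool's x, y, z in rad, then the opening, from -1 (shut) to 1 (fully open). In form: [[tx, ty, tz, rx, ry, rz, gripper], ...]. A call has 1 to 5 rows; each row shifts and turns the commanded pose from where the row before left it, along the tool's axes as they then stand; what a row does not reach is not made up. A row lasts 1/10 s, in which the tool goes at most 50 mm and 8.59 degrees, less where a joint would pass 70% of its speed; a pose out of reach is approached as far as the arm can. A call is refused whole if a number of a shift passes 0.05 or a number of a turn 0.15, either way. A call with a gripper value outside its range is refused whole. The fingers move at their own pace and stop on an object; "squeeze" is the grip in N (left out, the last holds). Time passes only in rows, so rows that do not move let the fingers close. It gives the time, the measured TCP pose, the force, the opening and the grip force at its end, in the units of the state.
- ctrl.get_obs(): the state, without advancing time (a new reading comes with each control period).
- ctrl.camera(name): name is "scene" or "side" or "wrist"; returns the picture (400x640x3 uint8, red, green, blue); there is no depth.
- ctrl.camera_model(name): a dict with "intrinsics" (3x3 intrinsics, pixels), "k1" (the pictures are not rectified: a ray, as slopes to the right and down, at radius r is drawn at 1 + k1 r^2 times it, then the intrinsics apply), "rvec" (rotation vector, rad) and "tvec" (3), from world to camera coordinates, as OpenCV has them. Camera axes: x right, y down, z forward; pixel columns grow to the right and rows downward; lengths in m; the calibration is good to about 2 mm. A picture is of the moment at which its call begins: read the wrist's pose just before it. camera_model takes no time and is no camera call; for the wrist camera it gives the pose at the moment of the call.
- ctrl.hand_in(): hands the job in; it is judged then, once.
The state is a dict: "time_s": time; "qpos": joint angles; "joint_vel": joint speeds; "tau": joint torques, N m; "ee_pos": TCP position; "eef_rot": TCP orientation; "force": force on the tool from outside, world axes, zero at the start; "moment": the same for the moment, N m; "grip_width": finger opening in m; "grip_force": force on a finger pad.
Only numpy, scipy, OpenCV 4.12 (cv2) and the standard library are available. Lean on these libraries where they do the work, as an engineer would, in place of code of your own. Each camera call takes 0.05 s, during which the arm holds its last target. There are 200 camera calls.

## Working session

There is one attempt and no reset: what is moved stays moved. The work goes in short steps, Python scripts to look and compute and a tool call to move; the robot and the scene stay as the last step left them, time stands still between calls to the robot, and variables do not carry over. Pictures are saved under pics/ and viewed, at most 10 in all, crops included, and the job is handed in when it is done.

Besides the shell and the picture viewer there is one more tool, called after "Emit:" as name([rows], argument=value, ...), one row to a line, values as JSON. jog_arm: Moves the arm, as the interface text tells. Its arguments: {"type":"object","properties":{"motion":{"type":"array"},"squeeze":{"type":"number"}},"required":["motion"]}

```bash
mkdir -p pics; cat > h.py <<'E'
import numpy as np, cv2
from scipy.spatial.transform import Rotation as R
from station import ctrl
def model(n):
    m=ctrl.camera_model(n); K=np.array(m["intrinsics"],float); Rm=R.from_rotvec(np.ravel(m["rvec"])).as_matrix(); return K,float(m["k1"]),Rm,np.ravel(m["tvec"])
def px2w(M,uv,z):
    K,k1,Rm,t=M; d=np.array([(uv[0]-K[0,2])/K[0,0],(uv[1]-K[1,2])/K[1,1]]); s=d.copy()
    for _ in range(30): s=d/(1+k1*(s@s))
    ray=Rm.T@np.array([s[0],s[1],1]); c=-Rm.T@t
    return c+ray*(z-c[2])/ray[2]
def w2px(M,P):
    K,k1,Rm,t=M; p=np.atleast_2d(P)@Rm.T+t; s=p[:,:2]/p[:,2:]; s=s*(1+k1*(s**2).sum(1,keepdims=True))
    return s*[K[0,0],K[1,1]]+[K[0,2],K[1,2]]
def snap(n,f):
    im=ctrl.camera(n); cv2.imwrite("pics/"+f,im[:,:,::-1]); return im
E
python3 - <<'E'
from h import *
print(ctrl.get_obs())
a=snap("scene","s0.png");b=snap("side","d0.png");
for n in("scene","side","wrist"):
    K,k1,Rm,t=model(n);print(n,K.tolist(),k1,-Rm.T@t)
E
```

```text
{'time_s': 0.0, 'qpos': array([ 1.21441975e+00,  3.00465561e-01,  1.52156339e+00, -1.44004607e-05,
        1.32073706e+00, -6.66263362e-02]), 'joint_vel': array([ 0.00097609, -0.00129302, -0.0017034 ,  0.00221676, -0.00218953,
       -0.00057211]), 'tau': array([-1.77297781e-03, -5.31808054e+01, -3.52733409e+01,  7.07428926e-02,
        2.44711968e-02, -6.75681531e-05]), 'ee_pos': array([0.15705885, 0.5267881 , 0.17819688]), 'eef_rot': array([-3.14042097e+00, -6.42011808e-05,  2.85184595e+00]), 'force': array([-0.28832877,  0.18515566,  0.21552201]), 'moment': array([ 0.00727849, -0.03266932,  0.05156733]), 'grip_force': 0.0, 'grip_width': 0.09396702304595346}
scene [[475.549592048244, 0.0, 321.52813963409665], [0.0, 475.549592048244, 200.31083641358637], [0.0, 0.0, 1.0]] -0.008708604000615816 [ 1.01539872 -0.9095981   0.96776388]
side [[479.18132140072754, 0.0, 320.08706126575265], [0.0, 479.18132140072754, 194.62112010095868], [0.0, 0.0, 1.0]] 0.027609984671112846 [-0.19370783 -0.79761243  0.68709972]
wrist [[299.2932700369998, 0.0, 321.27762881157054], [0.0, 299.2932700369998, 201.55209755978348], [0.0, 0.0, 1.0]] -0.016191179298726877 [0.09262583 0.54687615 0.38308602]
```

View pics/s0.png

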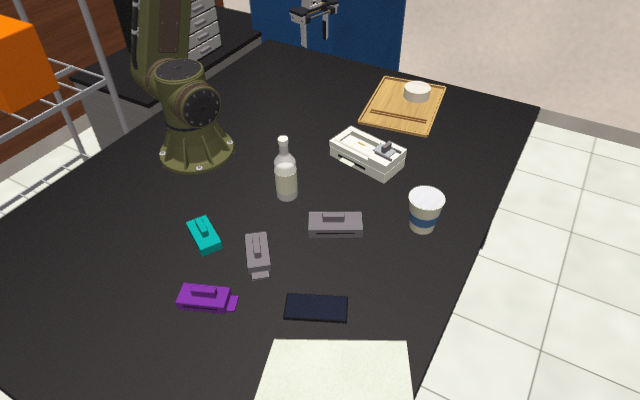

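View pics/d0.png

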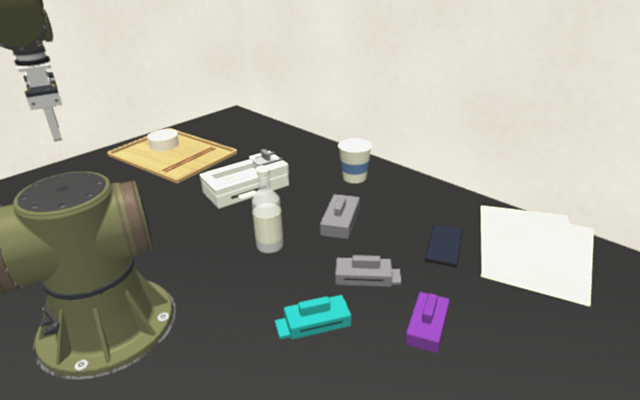

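In the scene view, four things could be taken for the pack:
- grey with a light tongue at (257,252), tongue at (260,274)
- larger grey without a tongue at (335,224), which is the spare
- turquoise at (204,234)
- purple at (205,297)

I choose the grey one at (257,252). The printer is at (368,152), with its bolt near (387,148). I'll check the choice in a close crop.

```bash
python3 - <<'E'
import cv2,numpy as np
s=cv2.imread("pics/s0.png")
a=cv2.resize(s[225:285,225:292],None,fx=6,fy=6,interpolation=cv2.INTER_CUBIC)
b=cv2.resize(s[122:182,325:412],None,fx=4.5,fy=4.5,interpolation=cv2.INTER_CUBIC)
c=np.zeros((360,402+392,3),np.uint8);c[:360,:402]=a;c[:270,402:402+b.shape[1]]=b[:,:392]
cv2.imwrite("pics/c0.png",c)
E
```

```text
(no output)
```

View pics/c0.png

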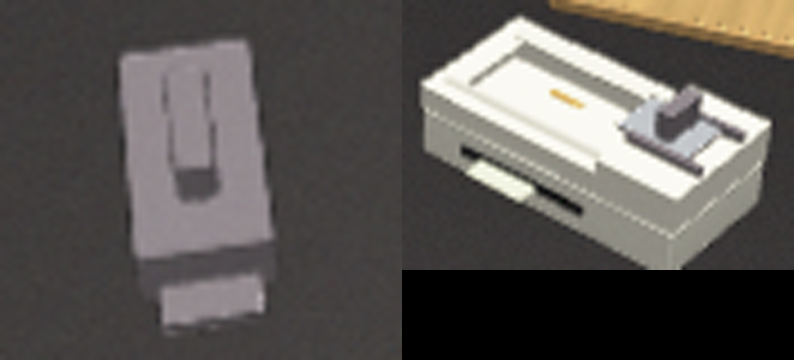

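The crop shows a light tongue at the lower end of the pack, at crop (213,305), so the choice holds. The bolt's finger block is at crop (680,112). Next I compute the poses.

```bash
python3 - <<'E'
from h import *
M=model("scene")
L=lambda u,v:((u+.5)/6-.5+225,(v+.5)/6-.5+225)
P=lambda u,v:((u-402+.5)/4.5-.5+325,(v+.5)/4.5-.5+122)
c=np.array([px2w(M,L(*p),.03) for p in[(121,55),(248,42),(272,240),(137,255)]])
print("pack top",c.round(4),c.mean(0)); 
print([np.linalg.norm(c[i]-c[(i+1)%4]).round(4) for i in range(4)])
t=np.array([px2w(M,L(*p),.0) for p in[(163,328),(265,315)]]);print("tongue",t.mean(0))
print("heel dir",np.degrees(np.arctan2(*(c[:2].mean(0)-c[2:].mean(0))[[1,0]])))
q=np.array([px2w(M,P(*p),z) for p,z in[((520,17),.066),((421,85),.066),((684,200),.071),((770,125),.071),((675,268),0),((425,152),0)]])
print("printer",q.round(4)); d=q[2]-q[1];print(np.degrees(np.arctan2(d[1],d[0])),np.linalg.norm(d[:2])); d=q[3]-q[0];print(np.degrees(np.arctan2(d[1],d[0])))
d=(q[2]+q[3]-q[0]-q[1])/2; d/=np.linalg.norm(d[:2]); print("ctr",q[:4].mean(0)-d*0.0175, )
for n,u in[("bottle",(287,197)),("cup",(423,228)),("phone",(316,307)),("spare",(336,230))]: print(n,px2w(M,u,0).round(3))
E
```

```text
pack top [[ 0.3916 -0.2531  0.03  ]
 [ 0.437  -0.2184  0.03  ]
 [ 0.5114 -0.3083  0.03  ]
 [ 0.4664 -0.3429  0.03  ]] [ 0.45160597 -0.28067708  0.03      ]
[np.float64(0.0571), np.float64(0.1167), np.float64(0.0567), np.float64(0.1169)]
tongue [ 0.49894237 -0.33795035  0.        ]
heel dir 129.71489652645383
printer [[0.4285 0.2987 0.066 ]
 [0.406  0.1874 0.066 ]
 [0.6261 0.1527 0.071 ]
 [0.6443 0.258  0.071 ]
 [0.6205 0.1648 0.    ]
 [0.405  0.1955 0.    ]]
-8.971740264780525 0.22277531951835636
-10.675824980029367
ctr [0.50897385 0.22718526 0.0681043 ]
bottle [ 0.392 -0.047 -0.   ]
cup [0.796 0.031 0.   ]
phone [ 0.666 -0.343  0.   ]
spare [ 0.586 -0.095  0.   ]
```

Tool y currently points at 73°. I'll move over the printer for a wrist view.

Emit:
jog_arm([
  [-0.044, -0.016, 0, 0, 0, 0, -1],
  [-0.044, -0.016, 0, 0, 0, 0, -1],
  [-0.044, -0.016, 0, 0, 0, 0, -1],
  [-0.044, -0.016, 0, 0, 0, 0, -1],
  [-0.044, -0.016, 0, 0, 0, 0, -1],
])

```text
time_s: 0.6
ee_pos: [0.3463, 0.3861, 0.1786]
eef_rot: [-3.141, -0.0, 2.852]
force: [0.5, 1.3, 0.3]
grip_width: 0.0576
grip_force: 0.0
```

Emit:
jog_arm([
  [-0.044, -0.016, 0, 0, 0, 0, -1],
  [-0.044, -0.016, 0, 0, 0, 0, -1],
  [-0.044, -0.016, 0, 0, 0, 0, -1],
  [-0.044, -0.016, 0, 0, 0, 0, -1],
  [-0.044, -0.016, 0, 0, 0, -0.12, -1],
])

```text
time_s: 1.1
ee_pos: [0.5343, 0.2465, 0.1785]
eef_rot: [-3.141, -0.0, 2.972]
force: [0.5, 0.3, 0.4]
grip_width: 0.0175
grip_force: 0.0
```

Emit:
jog_arm([
  [-0.044, -0.016, 0, 0, 0, 0, -1],
  [0, 0, 0, 0, 0, 0, -1],
  [0, 0, 0, 0, 0, 0, -1],
])

```text
time_s: 1.4
ee_pos: [0.5738, 0.2242, 0.1778]
eef_rot: [-3.141, -0.001, 2.97]
force: [-0.7, -0.5, -0.0]
grip_width: 0.0002
grip_force: 0.0
```

```bash
cat >> h.py <<'E'
def toolR(yaw_y_deg,tilt_deg=0,axis=None):
    "tool pointing down with tool y at the given world heading"
    a=np.radians(yaw_y_deg); y=np.array([np.cos(a),np.sin(a),0]); z=np.array([0,0,-1.]); x=np.cross(y,z)
    return np.column_stack([x,y,z])
def delta(pos,Rt):
    o=ctrl.get_obs(); Rc=R.from_euler('xyz',o["eef_rot"]).as_matrix()
    print("t",round(o["time_s"],2),"pos",o["ee_pos"].round(4),"F",o["force"].round(1),"w",round(o["grip_width"],4),"ty",np.degrees(np.arctan2(Rc[1,1],Rc[0,1])).round(2))
    print("shift",(Rc.T@(np.array(pos)-o["ee_pos"])).round(4),"turn",R.from_matrix(Rc.T@Rt).as_rotvec().round(3))
E
python3 - <<'E'
from h import *
delta([.575,.215,.178],toolR(80))
M=model("wrist");np.savez("w1.npz",K=M[0],k=M[1],R=M[2],t=M[3])
im=snap("wrist","w1.png")
cv2.imwrite("pics/w1b.png",cv2.resize(im[40:360,140:540,::-1],None,fx=1.8,fy=1.8,interpolation=cv2.INTER_CUBIC))
cv2.imwrite("pics/w1b.png",cv2.resize(im[:,:,::-1],(800,500),interpolation=cv2.INTER_CUBIC))
E
```

```text
t 1.4 pos [0.5738 0.2242 0.1778] F [-0.7 -0.5 -0. ] w 0.0002 ty 80.18
shift [-0.0027 -0.0089 -0.0002] turn [-0.001 -0.001  0.003]
```

View pics/w1b.png

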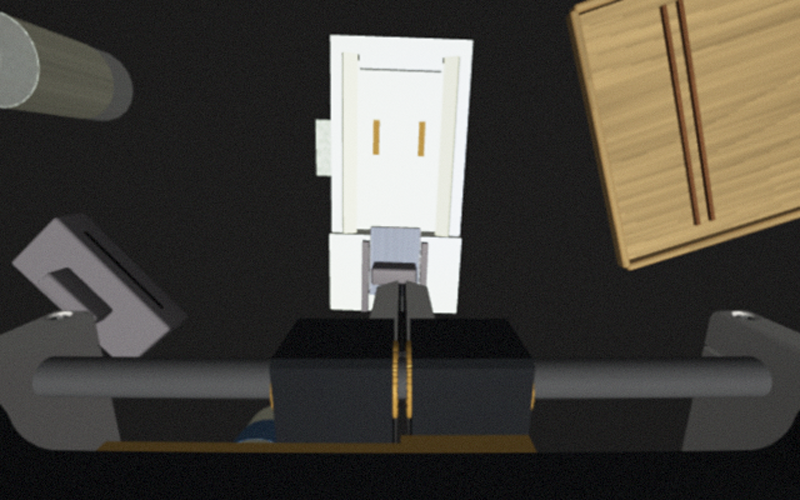

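The wrist view shows the printer's bay lying upright in the picture, with the lip end at (400,70), the housing edge at y≈235, the bolt nose at (395,227) and the grip block at (394,272). I'll enlarge it to read exact corners.

```bash
python3 - <<'E'
import cv2,numpy as np
s=cv2.imread("pics/w1.png")[22:258,250:385]
a=cv2.resize(s[:118],None,fx=5,fy=5,interpolation=cv2.INTER_CUBIC)
s2=cv2.imread("pics/w1.png")
a=cv2.resize(s2[22:140,255:385],None,fx=3,fy=5,interpolation=cv2.INTER_CUBIC)
b=cv2.resize(s2[140:258,255:385],None,fx=3,fy=5,interpolation=cv2.INTER_CUBIC)
cv2.imwrite("pics/c1.png",np.hstack([a,np.zeros((590,20,3),np.uint8),b]))
E
```

```text
(no output)
```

View pics/c1.png

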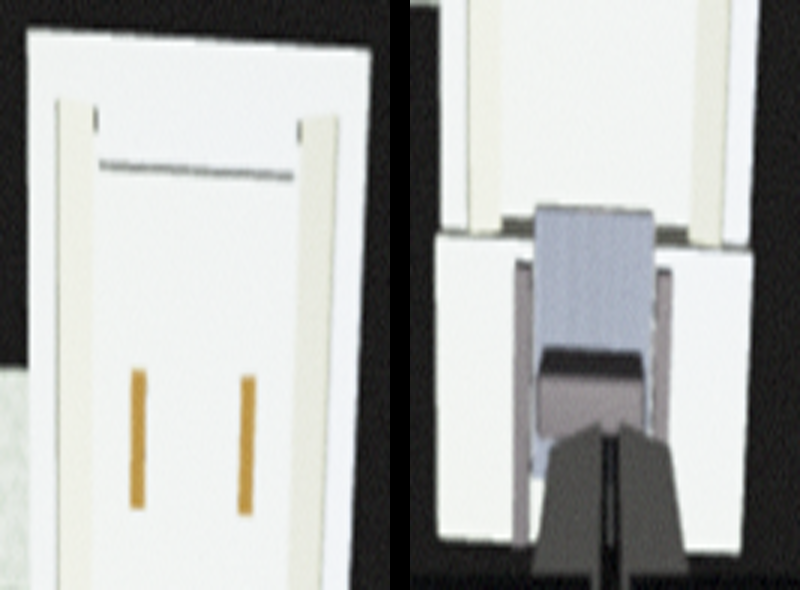

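```bash
cat > fit.py <<'E'
from h import *
from scipy.optimize import least_squares
d=np.load("w1.npz");M=(d["K"],float(d["k"]),d["R"],d["t"])
Lp=lambda u,v:(255+(u+.5)/3-.5,22+(v+.5)/5-.5)
Rp=lambda u,v:(255+(u-410+.5)/3-.5,140+(v+.5)/5-.5)
obs=np.array([Lp(28,30),Lp(370,48),Rp(436,234),Rp(752,250),Rp(438,541),Rp(740,553),Rp(536,205),Rp(654,210),Lp(196,171)])
def mdl(p):
    X,Y,a,zl,v=p; v/=1000
    loc=np.array([[-.095,-.056,zl],[-.095,.056,zl],[.062,-.056,.071],[.062,.056,.071],[.130,-.056,.071],[.130,.056,.071],[.048+v,-.021,.078],[.048+v,.021,.078],[-.072,0,.06]])
    c,s=np.cos(a),np.sin(a); W=loc.copy(); W[:,0]=X+c*loc[:,0]-s*loc[:,1]; W[:,1]=Y+s*loc[:,0]+c*loc[:,1]
    return w2px(M,W)
def res(p):
    r=mdl(p)-obs; r[8,0]=0; return r.ravel()
s=least_squares(res,[.509,.227,-.17,.062,4],x_scale=[.01,.01,.05,.01,3],loss="soft_l1")
print(s.x.round(4),np.degrees(s.x[2])); print((mdl(s.x)-obs).round(1).tolist())
E
python3 fit.py
```

```text
[ 0.5053  0.2332 -0.2028  0.0598  4.6424] -11.617451095338946
[[-0.2, -0.2], [-0.1, 0.2], [-0.0, 0.7], [0.2, 0.8], [0.1, -0.6], [0.0, 0.1], [-0.7, -0.1], [0.7, 0.2], [0.2, -1.2]]
```

The printer fit is good: origin (0.505, 0.233), yaw −11.6°, bolt at 4.6 mm. Now I lower the shut fingers on the bay side of the block and push it back.

Emit:
jog_arm([
  [0.007, -0.004, 0, 0, 0, 0.031, -1],
  [0, 0, 0.04, 0, 0, 0, -1],
  [0, 0, 0.04, 0, 0, 0, -1],
  [0, 0, 0.013, 0, 0, 0, -1],
  [0, 0, 0, 0, 0, 0, -1],
])

```text
time_s: 1.95
ee_pos: [0.5649, 0.2226, 0.0848]
eef_rot: [-3.14, -0.002, 2.942]
force: [0.7, -0.2, -0.8]
grip_width: 0.0007
grip_force: 0.0
```

Emit:
jog_arm([
  [-0.006, 0, 0, 0, 0, 0, -1],
  [-0.006, 0, 0, 0, 0, 0, -1],
  [-0.004, 0, 0, 0, 0, 0, -1],
  [-0.004, 0, 0, 0, 0, 0, -1],
  [-0.002, 0, 0, 0, 0, 0, -1],
])

```text
time_s: 2.45
ee_pos: [0.5883, 0.2175, 0.086]
eef_rot: [3.141, 0.0, 2.94]
force: [-0.8, -0.4, -0.5]
grip_width: 0.0003
grip_force: 0.0
```

Emit:
jog_arm([
  [-0.003, 0, 0, 0, 0, 0, -1],
  [-0.002, 0, 0, 0, 0, 0, -1],
  [-0.002, 0, 0, 0, 0, 0, -1],
])

```text
time_s: 2.75
ee_pos: [0.5947, 0.2162, 0.0857]
eef_rot: [-3.142, -0.0, 2.941]
force: [0.3, 0.3, 0.4]
grip_width: 0.0005
grip_force: 0.0
```

Emit:
jog_arm([
  [-0.002, 0, 0, 0, 0, 0, -1],
  [-0.001, 0, 0, 0, 0, 0, -1],
])

```text
time_s: 2.95
ee_pos: [0.5977, 0.2156, 0.0857]
eef_rot: [-3.142, -0.0, 2.941]
force: [-1.5, -0.1, 0.9]
grip_width: 0.0009
grip_force: 0.0
```

Emit:
jog_arm([
  [-0.002, 0, 0, 0, 0, 0, -1],
  [-0.001, 0, 0, 0, 0, 0, -1],
])

```text
time_s: 3.15
ee_pos: [0.6006, 0.215, 0.0857]
eef_rot: [-3.142, 0.0, 2.941]
force: [-0.0, 0.4, 0.2]
grip_width: 0.0006
grip_force: 0.0
```

Emit:
jog_arm([
  [-0.002, 0, 0, 0, 0, 0, -1],
  [0, 0, 0, 0, 0, 0, -1],
])

```text
time_s: 3.35
ee_pos: [0.6026, 0.2146, 0.0857]
eef_rot: [-3.142, 0.0, 2.941]
force: [0.9, -0.1, 0.3]
grip_width: 0.0002
grip_force: 0.0
```

```bash
python3 - <<'E'
from h import *
M=model("wrist");np.savez("w2.npz",K=M[0],k=M[1],R=M[2],t=M[3])
im=snap("wrist","w2.png")[:,:,::-1]; sd=snap("scene","s2.png")[:,:,::-1]
a=cv2.resize(im[60:300,200:440],(500,500),interpolation=cv2.INTER_CUBIC)
b=cv2.resize(sd[115:190,340:415],(300,300),interpolation=cv2.INTER_CUBIC)
c=np.zeros((500,800,3),np.uint8);c[:,:500]=a;c[:300,500:]=b;cv2.imwrite("pics/c2.png",c)
E
```

```text
(no output)
```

View pics/c2.png

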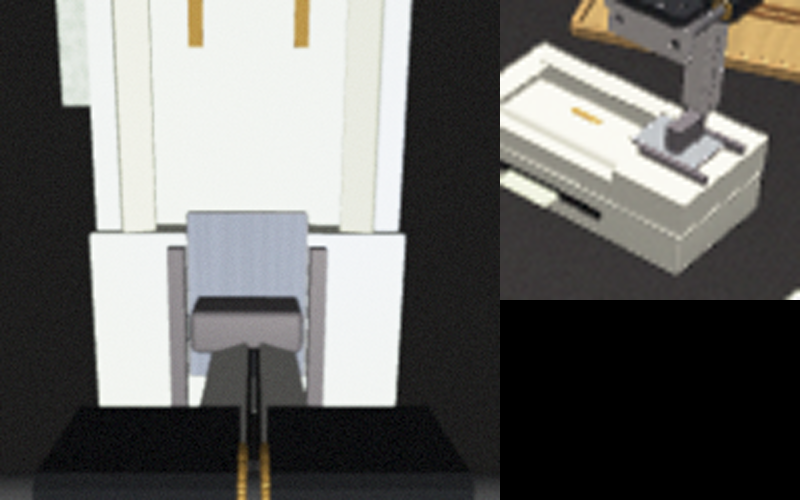

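```bash
python3 - <<'E'
from h import *
d=np.load("w1.npz");M1=(d["K"],float(d["k"]),d["R"],d["t"])
d=np.load("w2.npz");M2=(d["K"],float(d["k"]),d["R"],d["t"])
o=ctrl.get_obs();p=o["ee_pos"];print(p)
print("tcp in w1",w2px(M1,[.5738,.2242,.1778])*1.25, "tcp in w2",(w2px(M2,p)-[200,60])*500/240,"scene crop",(w2px(model("scene"),p)-[340,115])*4+[500,0])
def W(x,y,z,a=-.2028): return [.5053+np.cos(a)*x-np.sin(a)*y,.2332+np.sin(a)*x+np.cos(a)*y,z]
for n,q in [("block front top",(.0816,0,.102)),("block back top",(.0956,0,.102)),("block front base",(.0816,0,.078)),("nose",(.0526,0,.078))]:
    print(n,(w2px(M2,W(*q))-[200,60])*500/240,"w1c",((w2px(M1,W(*q))-[255,140])*[3,5]+[410,0]),"scene",(w2px(model("scene"),W(*q))-[340,115])*4+[500,0])
E
```

```text
[0.60244204 0.21466866 0.0857252 ]
tcp in w1 [[400.32784335 283.25488357]] tcp in w2 [[250.77212182 346.67586697]] scene crop [[695.44717274 135.80875919]]
block front top [[246.20162666 310.2781063 ]] w1c [[590.16499255 372.80737537]] scene [[677.79293687 110.74308513]]
block back top [[246.19084667 352.84246245]] w1c [[589.00038963 441.18980701]] scene [[692.71015161 117.80765928]]
block front base [[246.89781044 292.71178242]] w1c [[591.59737809 341.65212914]] scene [[675.28732242 135.92659571]]
nose [[246.94426661 209.5574991 ]] w1c [[593.9407239  205.47411301]] scene [[645.18258125 121.42011633]]
```

The view shows the shut fingers behind the block, which is at crop (247,330), and the bolt unmoved with its nose at row 211. So the tips did not engage. I'll feel downwards carefully for where the fingertips are solid.

Emit:
jog_arm([
  [0, 0, 0.003, 0, 0, 0, -1],
  [0, 0, 0, 0, 0, 0, -1],
])

```text
time_s: 3.65
ee_pos: [0.6022, 0.2146, 0.0822]
eef_rot: [-3.141, -0.001, 2.941]
force: [-0.1, 0.4, 0.1]
grip_width: 0.0006
grip_force: 0.0
```

Emit:
jog_arm([
  [0, 0, 0.003, 0, 0, 0, -1],
  [0, 0, 0, 0, 0, 0, -1],
])

```text
time_s: 3.85
ee_pos: [0.6022, 0.2146, 0.0792]
eef_rot: [-3.141, -0.001, 2.941]
force: [0.3, 0.2, -0.2]
grip_width: 0.0006
grip_force: 0.0
```

Emit:
jog_arm([
  [0, 0, 0.002, 0, 0, 0, -1],
  [0, 0, 0, 0, 0, 0, -1],
])

```text
time_s: 4.05
ee_pos: [0.6023, 0.2146, 0.0775]
eef_rot: [-3.141, -0.0, 2.941]
force: [-0.4, -0.3, 0.0]
grip_width: 0.0002
grip_force: 0.0
```

Emit:
jog_arm([
  [0, 0, 0.002, 0, 0, 0, -1],
  [0, 0, 0, 0, 0, 0, -1],
])

```text
time_s: 4.25
ee_pos: [0.6025, 0.2147, 0.0757]
eef_rot: [3.141, 0.0, 2.941]
force: [0.3, -0.0, 0.8]
grip_width: 0.0004
grip_force: 0.0
```

Emit:
jog_arm([
  [0, 0, 0.002, 0, 0, 0, -1],
  [0, 0, 0, 0, 0, 0, -1],
])

```text
time_s: 4.45
ee_pos: [0.6032, 0.2146, 0.0754]
eef_rot: [3.141, 0.002, 2.941]
force: [-1.3, -1.5, 10.3]
grip_width: 0.0005
grip_force: 5.4
```

Contact comes at z≈0.0755, at the plate top, so the tips are solid. I'll pinch the block instead: raise, turn 90° so the fingers close along the bay x, and straddle it.

Emit:
jog_arm([
  [0, 0, -0.05, 0, 0, 0, -0.1],
  [0, 0, 0, 0, 0, 0.15, -0.1],
  [0, 0, 0, 0, 0, 0.15, -0.1],
  [0, 0, 0, 0, 0, 0.15, -0.1],
  [0, 0, 0, 0, 0, 0.15, -0.1],
])

```text
time_s: 4.95
ee_pos: [0.6024, 0.2146, 0.1237]
eef_rot: [-3.142, -0.0, 2.335]
force: [0.3, -0.0, -0.1]
grip_width: 0.0373
grip_force: 0.0
```

Emit:
jog_arm([
  [0, 0, 0, 0, 0, 0.15, -0.1],
  [0, 0, 0, 0, 0, 0.15, -0.1],
  [0, 0, 0, 0, 0, 0.15, -0.1],
  [0, 0, 0, 0, 0, 0.15, -0.1],
  [0, 0, 0, 0, 0, 0.15, -0.1],
])

```text
time_s: 5.45
ee_pos: [0.6024, 0.2146, 0.1236]
eef_rot: [-3.141, 0.0, 1.585]
force: [0.3, -0.8, -0.4]
grip_width: 0.0424
grip_force: 0.0
```

```bash
python3 - <<'E'
from h import *
delta([.5926,.2153,.082],toolR(-11.6))
E
```

```text
t 5.45 pos [0.6024 0.2146 0.1236] F [ 0.3 -0.8 -0.4] w 0.0424 ty 0.79
shift [ 0.0008 -0.0098  0.0416] turn [-0.     0.     0.216]
```

Emit:
jog_arm([
  [0.001, -0.01, 0, 0, 0, 0.108, -0.1],
  [0, 0, 0, 0, 0, 0.108, -0.1],
  [0, 0, 0.02, 0, 0, 0, -0.1],
  [0, 0, 0.021, 0, 0, 0, -0.1],
  [0, 0, 0, 0, 0, 0, -0.1],
])

```text
time_s: 5.95
ee_pos: [0.591, 0.215, 0.08]
eef_rot: [-3.137, 0.002, 1.375]
force: [-0.7, -0.2, -0.1]
grip_width: 0.042
grip_force: 0.0
```

Emit:
jog_arm([
  [0, 0, 0, 0, 0, 0, -1],
  [0, 0, 0, 0, 0, 0, -1],
  [0, 0, 0, 0, 0, 0, -1],
  [0, 0, 0, 0, 0, 0, -1],
  [0, 0, 0, 0, 0, 0, -1],
], squeeze=15)

```text
time_s: 6.45
ee_pos: [0.5926, 0.2155, 0.0831]
eef_rot: [3.141, -0.0, 1.375]
force: [0.2, 0.3, -0.7]
grip_width: 0.0055
grip_force: 0.0
```

```bash
python3 - <<'E'
from h import *
M=model("wrist");np.savez("w3.npz",K=M[0],k=M[1],R=M[2],t=M[3]);o=ctrl.get_obs();print(o["ee_pos"],o["grip_width"])
im=snap("wrist","w3.png")[:,:,::-1]; sd=snap("scene","s3.png")[:,:,::-1];si=snap("side","d3.png")[:,:,::-1]
a=cv2.resize(im[100:340,200:440],(500,500),interpolation=cv2.INTER_CUBIC)
b=cv2.resize(sd[115:190,340:415],(300,300),interpolation=cv2.INTER_CUBIC)
e=cv2.resize(si[120:220,195:295],(300,300),interpolation=cv2.INTER_CUBIC)
c=np.zeros((600,800,3),np.uint8);c[:500,:500]=a;c[:300,500:]=b;c[300:,500:]=e;cv2.imwrite("pics/c3.png",c)
print("tcp wrist crop",(w2px(M,o["ee_pos"])-[200,100])*500/240,"scene",(w2px(model("scene"),o["ee_pos"])-[340,115])*4+[500,0],"side",(w2px(model("side"),o["ee_pos"])-[195,120])*3+[500,300])
E
```

```text
[0.59256733 0.2154798  0.08314087] 0.005475712497657714
tcp wrist crop [[254.23707063 264.1400739 ]] scene [[683.83092148 134.21623172]] side [[709.15905803 407.4212307 ]]
```

View pics/c3.png

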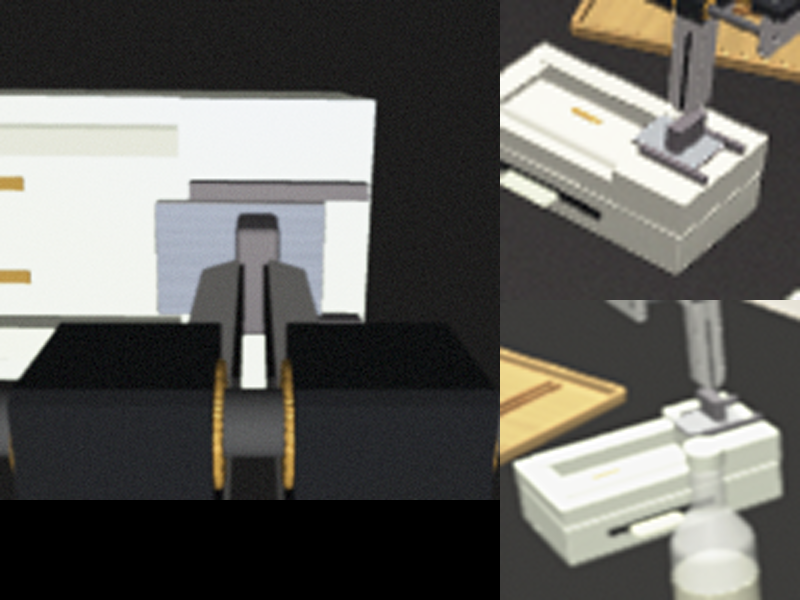

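The side and scene crops show the fingertips ending just above the block top. So the solid tips end about 20–26 mm short of the reported TCP, and the contact I felt was the block's top at z=0.102. I'll open, go lower while feeling for contact, and pinch again.

Emit:
jog_arm([
  [0, 0, 0, 0, 0, 0, -0.1],
  [0, 0, 0, 0, 0, 0, -0.1],
  [0, 0, 0, 0, 0, 0, -0.1],
  [0, 0, 0, 0, 0, 0, -0.1],
])

```text
time_s: 7.0
ee_pos: [0.5924, 0.2155, 0.0827]
eef_rot: [3.142, 0.0, 1.375]
force: [-0.5, -0.4, 0.8]
grip_width: 0.0292
grip_force: 0.0
```

Emit:
jog_arm([
  [0, 0, 0.005, 0, 0, 0, -0.1],
  [0, 0, 0.005, 0, 0, 0, -0.1],
  [0, 0, 0.004, 0, 0, 0, -0.1],
  [0, 0, 0, 0, 0, 0, -0.1],
])

```text
time_s: 7.4
ee_pos: [0.592, 0.2153, 0.0678]
eef_rot: [-3.14, 0.001, 1.375]
force: [-0.7, -0.1, -0.5]
grip_width: 0.042
grip_force: 0.0
```

Emit:
jog_arm([
  [0, 0, 0.003, 0, 0, 0, -0.1],
  [0, 0, 0, 0, 0, 0, -0.1],
])

```text
time_s: 7.6
ee_pos: [0.5923, 0.2154, 0.0654]
eef_rot: [-3.141, 0.0, 1.375]
force: [-0.8, 0.0, 1.4]
grip_width: 0.0426
grip_force: 0.0
```

```bash
python3 - <<'E'
from h import *
print(ctrl.pinch_z); o=ctrl.get_obs(); print(o["ee_pos"],o["qpos"].round(3),o["grip_width"])
E
```

```text
0.0188
[0.59231409 0.21542507 0.06540996] [ 0.291  0.583  1.39  -0.     1.169  0.487] 0.04260971551284102
```

Emit:
jog_arm([
  [0, 0, 0.003, 0, 0, 0, -0.1],
  [0, 0, 0, 0, 0, 0, -1],
  [0, 0, 0, 0, 0, 0, -1],
  [0, 0, 0, 0, 0, 0, -1],
  [0, 0, 0, 0, 0, 0, -1],
])

```text
time_s: 8.1
ee_pos: [0.5926, 0.2154, 0.0629]
eef_rot: [3.141, -0.0, 1.375]
force: [1.5, -0.5, -0.2]
grip_width: 0.0139
grip_force: 12.5
```

Emit:
jog_arm([
  [0, 0, 0, 0, 0, 0, -1],
  [0, 0, 0, 0, 0, 0, -1],
])

```text
time_s: 8.3
ee_pos: [0.5926, 0.2154, 0.0629]
eef_rot: [3.141, -0.0, 1.375]
force: [0.5, -0.5, 1.0]
grip_width: 0.0142
grip_force: 15.0
```

The block is gripped at 14 mm, with the bolt at about 5 mm. Now I draw it back.

Emit:
jog_arm([
  [0, 0.004, 0, 0, 0, 0, -1],
  [0, 0.005, 0, 0, 0, 0, -1],
  [0, 0.004, 0, 0, 0, 0, -1],
  [0, 0.001, 0, 0, 0, 0, -1],
  [0, 0, 0, 0, 0, 0, -1],
])

```text
time_s: 8.8
ee_pos: [0.6067, 0.2125, 0.0629]
eef_rot: [3.141, -0.0, 1.375]
force: [1.3, -2.1, 1.5]
grip_width: 0.0137
grip_force: 15.0
```

Emit:
jog_arm([
  [0, 0.001, 0, 0, 0, 0, -1],
  [0, 0, 0, 0, 0, 0, -1],
])

```text
time_s: 9.0
ee_pos: [0.6072, 0.2125, 0.0628]
eef_rot: [3.141, 0.0, 1.375]
force: [-0.9, -0.9, 2.9]
grip_width: 0.014
grip_force: 15.0
```

The bolt is back at about 20 mm. I release it, lift, and go to the pack.

Emit:
jog_arm([
  [0, 0, 0, 0, 0, 0, 0.3],
  [0, 0, 0, 0, 0, 0, 0.3],
  [0, 0, -0.049, 0, 0, 0, 0.3],
  [0, 0, -0.05, 0, 0, 0, 0.3],
  [0, 0, -0.05, 0, 0, 0, 0.3],
])

```text
time_s: 9.5
ee_pos: [0.6067, 0.2125, 0.2134]
eef_rot: [-3.141, 0.0, 1.375]
force: [-0.1, 1.1, 0.6]
grip_width: 0.0501
grip_force: 0.0
```

Emit:
jog_arm([
  [-0.046, 0, 0, 0, 0, 0, 0.3],
  [-0.046, 0, 0, 0, 0, 0, 0.3],
  [-0.046, 0, 0, 0, 0, 0, 0.3],
  [-0.046, 0, 0, 0, 0, 0, 0.3],
  [-0.046, 0, 0, 0, 0, 0, 0.3],
])

```text
time_s: 10.0
ee_pos: [0.5617, -0.0146, 0.2117]
eef_rot: [3.141, -0.0, 1.375]
force: [0.7, -0.0, -0.1]
grip_width: 0.0611
grip_force: 0.0
```

Emit:
jog_arm([
  [-0.046, 0, 0, 0, 0, 0, 0.3],
  [-0.046, 0, 0, 0, 0, 0, 0.3],
  [-0.046, 0, 0, 0, 0, 0, 0.3],
  [-0.046, 0, 0, 0, 0, 0, 0.3],
  [-0.046, 0, 0, 0, 0, 0, 0.3],
])

```text
time_s: 10.5
ee_pos: [0.5169, -0.2404, 0.2118]
eef_rot: [3.141, 0.0, 1.375]
force: [0.7, -0.2, 0.9]
grip_width: 0.0611
grip_force: 0.0
```

Emit:
jog_arm([
  [-0.046, 0, 0, 0, 0, 0, 0.3],
  [-0.046, 0, 0, 0, 0, -0.148, 0.3],
  [0, 0, 0, 0, 0, -0.148, 0.3],
  [0, 0, 0, 0, 0, -0.148, 0.3],
  [0, 0, 0, 0, 0, -0.148, 0.3],
])

```text
time_s: 11.0
ee_pos: [0.4994, -0.3292, 0.2115]
eef_rot: [-3.141, -0.0, 1.972]
force: [-0.7, -0.5, 0.5]
grip_width: 0.0611
grip_force: 0.0
```

```bash
python3 - <<'E'
from h import *
delta([.495,-.333,.18],toolR(39.7))
E
```

```text
t 11.0 pos [ 0.4994 -0.3292  0.2115] F [-0.7 -0.5  0.5] w 0.0611 ty 23.01
shift [-0.0018 -0.0056  0.0315] turn [-0.    -0.    -0.291]
```

Emit:
jog_arm([
  [0, 0, 0, 0, 0, -0.145, 0.3],
  [0, 0, 0, 0, 0, -0.145, 0.3],
  [0, 0, 0.03, 0, 0, 0, 0.3],
  [0, 0, 0, 0, 0, 0, 0.3],
  [0, 0, 0, 0, 0, 0, 0.3],
])

```text
time_s: 11.5
ee_pos: [0.4996, -0.3288, 0.182]
eef_rot: [-3.141, -0.001, 2.256]
force: [0.7, 0.2, 0.0]
grip_width: 0.0608
grip_force: 0.0
```

```bash
python3 - <<'E'
from h import *
delta([.4516,-.2807,.18],toolR(39.7))
M=model("wrist");np.savez("w4.npz",K=M[0],k=M[1],R=M[2],t=M[3])
im=snap("wrist","w4.png")[:,:,::-1]
c=np.array([[.3916,-.2531,.03],[.437,-.2184,.03],[.5114,-.3083,.03],[.4664,-.3429,.03]]);p=w2px(M,c);print(p.round(0).tolist())
x0,y0=(p.min(0)-30).astype(int);x1,y1=(p.max(0)+30).astype(int);x0=max(x0,0);y0=max(y0,0);x1=min(x1,640);y1=min(y1,400)
print(x0,y0,x1,y1); f=min(800/(x1-x0),600/(y1-y0));f=int(f);print(f)
cv2.imwrite("pics/c4.png",cv2.resize(im[y0:y1,x0:x1],None,fx=f,fy=f,interpolation=cv2.INTER_CUBIC))
E
```

```text
t 11.5 pos [ 0.4996 -0.3288  0.182 ] F [0.7 0.2 0. ] w 0.0608 ty 39.28
shift [ 0.0676 -0.0067  0.002 ] turn [-0.    -0.001 -0.007]
[[289.0, 76.0], [340.0, 78.0], [339.0, 181.0], [292.0, 179.0]]
259 45 370 210
3
```

View pics/c4.png

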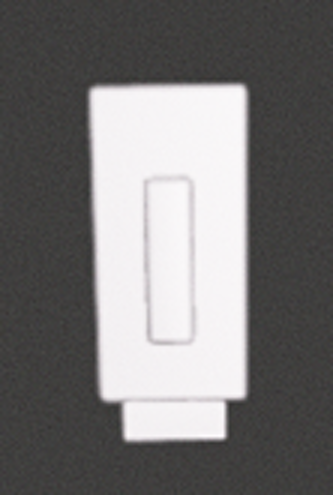

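The wrist crop shows the pack from above: heel edge at row 86, tongue-end edge at row 399, tongue tip at row 440, rib at columns 147–194 and rows 178–342. I'll fit the pose to these.

```bash
python3 - <<'E'
from h import *
from scipy.optimize import least_squares
d=np.load("w4.npz");M=(d["K"],float(d["k"]),d["R"],d["t"])
P=lambda u,v:(259+(u+.5)/3-.5,45+(v+.5)/3-.5)
obs=np.array([P(88,86),P(246,86),P(246,399),P(101,400),P(124,440),P(226,440),P(145,178),P(193,177),P(195,342),P(149,342)])
loc=np.array([[.06,.03,.03],[.06,-.03,.03],[-.06,-.03,.03],[-.06,.03,.03],[-.08,.022,.004],[-.08,-.022,.004],[.025,.009,.054],[.025,-.009,.054],[-.035,-.009,.054],[-.035,.009,.054]])
def mdl(p):
    c,s=np.cos(p[2]),np.sin(p[2]);W=loc.copy();W[:,0]=p[0]+c*loc[:,0]-s*loc[:,1];W[:,1]=p[1]+s*loc[:,0]+c*loc[:,1];return w2px(M,W)
s=least_squares(lambda p:(mdl(p)-obs).ravel(),[.4516,-.2807,2.26],loss="soft_l1")
print(s.x,np.degrees(s.x[2]));print((mdl(s.x)-obs).round(1).tolist())
X,Y,a=s.x; print("rib",X-.005*np.cos(a),Y-.005*np.sin(a))
delta([X-.005*np.cos(a),Y-.005*np.sin(a),.06],toolR(np.degrees(a)-90))
E
```

```text
[ 0.44992445 -0.27810736  2.27068511] 130.1006735169982
[[-0.2, -0.5], [0.9, -1.3], [0.8, 0.9], [-0.7, 1.3], [0.2, -0.1], [-0.0, -0.6], [-0.7, -0.6], [0.3, -0.5], [0.3, 1.2], [-0.7, 1.4]]
rib 0.45314510933148555 -0.2819319328975337
t 11.55 pos [ 0.4999 -0.329   0.1827] F [-0.4 -0.   0.6] w 0.0612 ty 39.28
shift [ 0.0661 -0.0064  0.1227] turn [ 0.     0.001 -0.014]
```

Emit:
jog_arm([
  [0.035, -0.0065, 0, 0, 0, -0.014, 0.3],
  [0.031, 0, 0.04, 0, 0, 0, 0.3],
  [0, 0, 0.05, 0, 0, 0, 0.3],
  [0, 0, 0.045, 0, 0, 0, 0.3],
  [0, 0, 0.02, 0, 0, 0, 0.3],
])

```text
time_s: 12.05
ee_pos: [0.4519, -0.2818, 0.025]
eef_rot: [-3.141, -0.002, 2.27]
force: [0.1, -0.0, 0.7]
grip_width: 0.0612
grip_force: 0.0
```

Emit:
jog_arm([
  [0, 0, 0.01, 0, 0, 0, 0.3],
  [0, 0, 0.005, 0, 0, 0, 0.3],
  [0, 0, 0, 0, 0, 0, 0.3],
])

```text
time_s: 12.35
ee_pos: [0.4533, -0.2829, 0.0131]
eef_rot: [3.141, 0.001, 2.271]
force: [0.8, -0.2, 0.4]
grip_width: 0.0611
grip_force: 0.0
```

```bash
python3 - <<'E'
from h import *
delta([.45314,-.28193,.010],toolR(40.1))
E
```

```text
t 12.35 pos [ 0.4533 -0.2829  0.0131] F [ 0.8 -0.2  0.4] w 0.0611 ty 40.1
shift [0.0009 0.0005 0.0031] turn [ 0.     0.001 -0.   ]
```

Emit:
jog_arm([
  [0.001, 0, 0.003, 0, 0, 0, 0.3],
  [0, 0, 0, 0, 0, 0, 0.3],
])

```text
time_s: 12.55
ee_pos: [0.4524, -0.2819, 0.0099]
eef_rot: [3.141, 0.001, 2.271]
force: [-0.0, -0.7, 0.1]
grip_width: 0.0609
grip_force: 0.0
```

Emit:
jog_arm([
  [0, 0, 0, 0, 0, 0, -1],
  [0, 0, 0, 0, 0, 0, -1],
  [0, 0, 0, 0, 0, 0, -1],
  [0, 0, 0, 0, 0, 0, -1],
  [0, 0, 0, 0, 0, 0, -1],
], squeeze=50)

```text
time_s: 13.05
ee_pos: [0.4521, -0.2818, 0.0093]
eef_rot: [3.142, 0.0, 2.271]
force: [0.1, 0.5, -0.2]
grip_width: 0.025
grip_force: 0.0
```

Emit:
jog_arm([
  [0, 0, 0, 0, 0, 0, -1],
  [0, 0, 0, 0, 0, 0, -1],
])

```text
time_s: 13.25
ee_pos: [0.4521, -0.2817, 0.0092]
eef_rot: [3.142, -0.0, 2.271]
force: [0.4, 0.1, -0.4]
grip_width: 0.0175
grip_force: 50.0
```

The pack is gripped at 17.5 mm and 50 N. Now I lift it while turning towards the bay heading.

Emit:
jog_arm([
  [0, 0, -0.04, 0, 0, 0, -1],
  [0, 0, -0.05, 0, 0, 0.14, -1],
  [0, 0, -0.05, 0, 0, 0.145, -1],
  [0, 0, -0.05, 0, 0, 0.145, -1],
  [0, 0, -0.05, 0, 0, 0.145, -1],
])

```text
time_s: 13.75
ee_pos: [0.4515, -0.2814, 0.2511]
eef_rot: [-3.141, -0.0, 1.69]
force: [-0.2, -0.4, -3.1]
grip_width: 0.0176
grip_force: 50.0
```

Emit:
jog_arm([
  [0, 0, -0.02, 0, 0, 0.145, -1],
  [0, 0, 0, 0, 0, 0.145, -1],
  [0, 0, 0, 0, 0, 0.145, -1],
  [0, 0, 0, 0, 0, 0.145, -1],
  [0, 0, 0, 0, 0, 0.145, -1],
])

```text
time_s: 14.25
ee_pos: [0.4518, -0.2816, 0.2688]
eef_rot: [-3.141, 0.0, 0.965]
force: [0.2, -0.3, -3.4]
grip_width: 0.0176
grip_force: 50.0
```

Emit:
jog_arm([
  [0, 0, 0, 0, 0, 0.145, -1],
  [0, 0, 0, 0, 0, 0.145, -1],
  [0, 0, 0, 0, 0, 0.145, -1],
  [0, 0, 0, 0, 0, 0.145, -1],
  [0, 0, 0, 0, 0, 0.145, -1],
])

```text
time_s: 14.75
ee_pos: [0.4518, -0.2816, 0.2687]
eef_rot: [-3.141, 0.001, 0.24]
force: [0.5, 0.5, -3.7]
grip_width: 0.0172
grip_force: 50.0
```

```bash
cat >> h.py <<'E'
PX,PY,PA=.5053,.2332,-.2028
TIPTOOL=np.array([-.0759,0,.0092])
def tgt(tx,tz,deg,ty=0.):
    "TCP pose for tongue tip at bay (tx,ty,tz), heel raised by deg"
    Rp=R.from_euler('z',PA)*R.from_euler('y',-np.radians(deg)); Rt=Rp.as_matrix()@np.diag([1,-1,-1.])
    tip=np.array([PX,PY,.04])+R.from_euler('z',PA).apply([tx,ty,tz]); return tip-Rt@TIPTOOL,Rt
def state():
    o=ctrl.get_obs();Rc=R.from_euler('xyz',o["eef_rot"]).as_matrix();Rp=Rc@np.diag([1,-1,-1.])
    f=lambda p:R.from_euler('z',-PA).apply(p-np.array([PX,PY,.04]))
    T=lambda q:f(o["ee_pos"]+Rc@np.array(q)).round(4)
    print("tip",T(TIPTOOL),"heel",T(TIPTOOL+[.14,0,0]),"tilt",np.degrees(np.arcsin(Rp[2,0])).round(2),"yaw err",np.degrees(np.arctan2(Rp[1,0],Rp[0,0])-PA).round(2),"F",o["force"].round(1),"Fg",o["grip_force"].round(1),"w",o["grip_width"].round(4),"q",o["qpos"].round(2))
E
python3 - <<'E'
from h import *
p,Rt=tgt(-.066,.12,0); print(p); delta(p,Rt)
E
```

```text
[0.51499711 0.23120601 0.1692    ]
t 14.75 pos [ 0.4518 -0.2816  0.2687] F [ 0.5  0.5 -3.7] w 0.0172 ty -76.26
shift [ 0.1832 -0.4831  0.0998] turn [-0.001  0.001  0.443]
```

Emit:
jog_arm([
  [0, 0, 0, 0, 0, 0.148, -1],
  [0, 0, 0, 0, 0, 0.148, -1],
  [0, 0, 0, 0, 0, 0.147, -1],
  [-0.003, -0.04, 0, 0, 0, 0, -1],
  [-0.004, -0.047, 0, 0, 0, 0, -1],
])

```text
time_s: 15.25
ee_pos: [0.4618, -0.1948, 0.2683]
eef_rot: [-3.141, 0.002, -0.2]
force: [1.6, 0.3, -3.1]
grip_width: 0.0178
grip_force: 50.0
```

Emit:
jog_arm([
  [-0.004, -0.047, 0, 0, 0, 0, -1],
  [-0.004, -0.047, 0, 0, 0, 0, -1],
  [-0.004, -0.047, 0, 0, 0, 0, -1],
  [-0.004, -0.047, 0, 0, 0, 0, -1],
  [-0.004, -0.047, 0, 0, 0, 0, -1],
])

```text
time_s: 15.75
ee_pos: [0.4883, 0.0412, 0.269]
eef_rot: [3.141, 0.001, -0.197]
force: [1.1, 0.0, -4.1]
grip_width: 0.0176
grip_force: 50.0
```

Emit:
jog_arm([
  [-0.004, -0.047, 0, 0, 0, 0, -1],
  [-0.004, -0.047, 0, 0, 0, 0, -1],
  [-0.004, -0.047, 0, 0, 0, 0, -1],
  [-0.004, -0.047, 0, 0, 0, 0, -1],
  [0, 0, 0, 0, 0, 0, -1],
])

```text
time_s: 16.25
ee_pos: [0.5091, 0.2312, 0.2679]
eef_rot: [3.141, 0.002, -0.193]
force: [0.6, -0.7, -3.3]
grip_width: 0.0177
grip_force: 50.0
```

```bash
python3 - <<'E'
from h import *
state(); p,Rt=tgt(-.066,.06,18); print(p); delta(p,Rt)
E
```

```text
Traceback (most recent call last):
  File "h.py", line 34, in state
    print("tip",T(TIPTOOL),"heel",T(TIPTOOL+[.14,0,0]),"tilt",np.degrees(np.arcsin(Rp[2,0])).round(2),"yaw err",np.degrees(np.arctan2(Rp[1,0],Rp[0,0])-PA).round(2),"F",o["force"].round(1),"Fg",o["grip_force"].round(1),"w",o["grip_width"].round(4),"q",o["qpos"].round(2))
                                                                                                                                                                                                 ^^^^^^^^^^^^^^^^^^^^^
AttributeError: 'float' object has no attribute 'round'
```

```bash
sed -i 's/o\["grip_force"\].round(1)/round(o["grip_force"],1)/; s/o\["grip_width"\].round(4)/round(o["grip_width"],4)/' h.py; python3 - <<'E'
from h import *
state(); p,Rt=tgt(-.066,.06,18); print(p); delta(p,Rt)
E
```

```text
tip [-0.0718 -0.0019  0.2189] heel [ 0.0682 -0.0005  0.2186] tilt -0.12 yaw err 0.59 F [ 0.6 -0.7 -3.3] Fg 50.0 w 0.0177 q [0.36 0.27 1.35 0.   1.52 2.12]
[0.50857374 0.23252683 0.13220411]
t 16.25 pos [0.5091 0.2312 0.2679] F [ 0.6 -0.7 -3.3] w 0.0177 ty -101.03
shift [-0.0005 -0.0012  0.1357] turn [-0.001  0.316  0.01 ]
```

Emit:
jog_arm([
  [0, -0.001, 0.045, 0, 0, 0.01, -1],
  [0, 0, 0.045, 0, 0, 0, -1],
  [0, 0, 0, 0, 0.105, 0, -1],
  [0, 0, 0, 0, 0.105, 0, -1],
  [0, 0, 0, 0, 0.105, 0, -1],
])

```text
time_s: 16.75
ee_pos: [0.5099, 0.2273, 0.1789]
eef_rot: [3.142, -0.318, -0.207]
force: [0.1, -0.8, -2.3]
grip_width: 0.0176
grip_force: 50.0
```

Emit:
jog_arm([
  [0, 0, 0, 0, 0, 0, -1],
  [0, 0, 0, 0, 0, 0, -1],
])

```text
time_s: 16.95
ee_pos: [0.5097, 0.2277, 0.1793]
eef_rot: [3.141, -0.312, -0.207]
force: [-0.2, 0.0, -3.2]
grip_width: 0.0181
grip_force: 50.0
```

```bash
python3 - <<'E'
from h import *
state(); p,Rt=tgt(-.066,.045,18); delta(p,Rt)
M=model("wrist");np.savez("w5.npz",K=M[0],k=M[1],R=M[2],t=M[3]);o=ctrl.get_obs();np.savez("o5.npz",p=o["ee_pos"],r=o["eef_rot"])
im=snap("wrist","w5.png")[:,:,::-1];sd=snap("side","d5.png")[:,:,::-1];sc=snap("scene","s5.png")[:,:,::-1]
a=cv2.resize(im[60:400,150:490],(500,500),interpolation=cv2.INTER_CUBIC)
b=cv2.resize(sc[100:190,325:415],(300,300),interpolation=cv2.INTER_CUBIC)
e=cv2.resize(sd[110:210,190:290],(300,300),interpolation=cv2.INTER_CUBIC)
c=np.zeros((600,800,3),np.uint8);c[:500,:500]=a;c[:300,500:]=b;c[300:,500:]=e;cv2.imwrite("pics/c5.png",c)
E
```

```text
tip [-0.064  -0.0042  0.1073] heel [ 0.0692 -0.0048  0.1503] tilt 17.9 yaw err -0.23 F [-0.2  0.  -3.2] Fg 50.0 w 0.0181 q [ 0.46  0.17  1.71 -0.22  1.02  2.33]
t 16.95 pos [0.5097 0.2277 0.1793] F [-0.2  0.  -3.2] w 0.0181 ty -101.86
shift [-0.0211 -0.0045  0.0585] turn [ 0.001  0.002 -0.004]
```

View pics/c5.png

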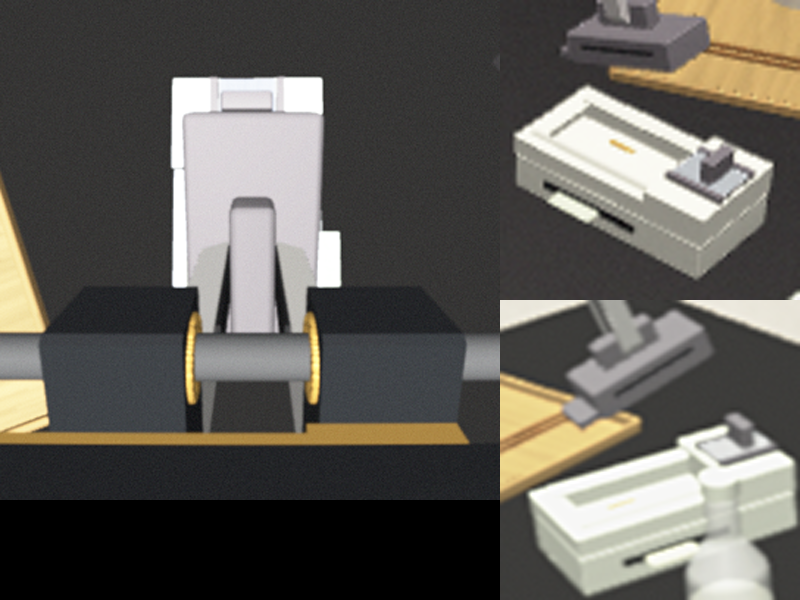

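The view shows the pack held tongue-down over the bay and the bolt drawn back. Heel top edge is at crop (185–321,115) and the housing's rear corners are at (173,78) and (322,78). I'll compare these with the model.

```bash
python3 - <<'E'
from h import *
d=np.load("w5.npz");M=(d["K"],float(d["k"]),d["R"],d["t"]);o=np.load("o5.npz")
Rc=R.from_euler('xyz',o["r"]).as_matrix()
def pk(x,y,z): return o["p"]+Rc@(TIPTOOL+np.array([x+.08,-y,-z]))
def pr(x,y,z): return np.array([PX,PY,0])+R.from_euler('z',PA).apply([x,y,z])
f=lambda w:((w2px(M,w)-[150,60])*500/340).round(1)
print("heel top corners",f([pk(.06,.03,.03),pk(.06,-.03,.03)]),"rib front top",f([pk(.025,.009,.054),pk(.025,-.009,.054)]))
print("housing rear",f([pr(.13,.056,.071),pr(.13,-.056,.071)]), "block front top",f([pr(.097,.018,.102),pr(.097,-.018,.102)]), "wallstep",f([pr(.062,.056,.071),pr(.062,-.056,.071)]))
E
python3 - <<'E'
import cv2,numpy as np
im=cv2.imread("pics/w5.png").astype(int).sum(2)
# subpixel columns of strong edges on a few rows
for cr in (95,150,170,190,225):
    r=int(60+cr*.68); g=np.diff(im[r-1:r+2].mean(0)); i=[k for k in range(240,400) if abs(g[k])>35 and abs(g[k])>=abs(g[k-1]) and abs(g[k])>=abs(g[k+1])]
    print(cr,[(round((k+.5-150)/.68+.5,1),int(g[k])) for k in i])
E
```

```text
heel top corners [[180.2 107.8]
 [326.9 107.9]] rib front top [[229.5 204.3]
 [277.7 204.3]]
housing rear [[172.2  77.8]
 [320.1  77.3]] block front top [[219.3 107.6]
 [272.2 107.4]] wallstep [[171.1 166.6]
 [321.7 166.1]]
95 [(171.8, 452), (210.1, -51), (220.4, -79), (223.3, 39), (273.3, 85), (276.2, -61), (283.6, 60), (321.8, -329)]
150 [(170.4, 302), (183.6, -159), (321.8, -143)]
170 [(173.3, 270), (183.6, -91), (186.5, 39), (321.8, -175)]
190 [(173.3, 427), (185.1, -149), (320.4, -148)]
225 [(173.3, 365), (186.5, -146), (229.2, -94), (232.1, 48), (271.8, -53), (276.2, 124), (317.4, -54), (321.8, -246)]
```

```bash
python3 - <<'E'
from h import *
o=np.load("o5.npz");Rc=R.from_euler('xyz',o["r"]).as_matrix()
def pk(x,y,z): return o["p"]+Rc@(TIPTOOL+np.array([x+.08,-y,-z]))
S=lambda w:((w2px(model("side"),w)-[190,110])*3+[500,300]).round(0)[0].tolist()
C=lambda w:((w2px(model("scene"),w)-[325,100])*300/90+[500,0]).round(0)[0].tolist()
for n,q in {"tip lo -y":(-.08,-.022,0),"tip lo +y":(-.08,.022,0),"heel top -y":(.06,-.03,.03),"heel top +y":(.06,.03,.03),"heel lo -y":(.06,-.03,0),"front lo -y":(-.06,-.03,0),"front top -y":(-.06,-.03,.03)}.items(): print(n,"side",S(pk(*q)),"scene",C(pk(*q)))
print("TCP",S(o["p"]),C(o["p"]))
a=cv2.imread("pics/d5.png")[100:170,200:275];b=cv2.imread("pics/s5.png")[95:128,335:395]
a=cv2.resize(a,None,fx=5,fy=5,interpolation=cv2.INTER_CUBIC);b=cv2.resize(b,None,fx=6,fy=6,interpolation=cv2.INTER_CUBIC)
c=np.zeros((360,740,3),np.uint8);c[:350,:375]=a;c[:198,380:]=b;cv2.imwrite("pics/c6.png",c)
E
```

```text
tip lo -y side [580.0, 427.0] scene [559.0, 56.0]
tip lo +y side [561.0, 411.0] scene [589.0, 36.0]
heel top -y side [702.0, 323.0] scene [665.0, 41.0]
heel top +y side [672.0, 304.0] scene [706.0, 13.0]
heel lo -y side [714.0, 350.0] scene [671.0, 72.0]
front lo -y side [603.0, 419.0] scene [570.0, 61.0]
front top -y side [589.0, 391.0] scene [563.0, 31.0]
TCP [637.0, 368.0] [634.0, 43.0]
```

View pics/c6.png

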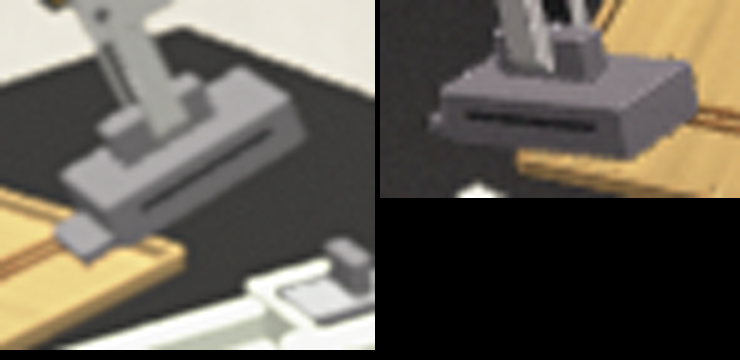

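The predicted corners agree with the side and scene views within about 2 px, so the pack sits in the grip as modelled. I go down to just over the walls.

Emit:
jog_arm([
  [-0.0105, -0.0037, 0.029, 0, 0, 0, -1],
  [-0.0105, 0, 0.029, 0, 0, 0, -1],
  [0, 0, 0, 0, 0, 0, -1],
  [0, 0, 0, 0, 0, 0, -1],
])

```text
time_s: 17.5
ee_pos: [0.5094, 0.2316, 0.1182]
eef_rot: [3.141, -0.314, -0.208]
force: [-0.2, 0.4, -2.7]
grip_width: 0.0172
grip_force: 50.0
```

```bash
python3 - <<'E'
from h import *
state(); p,Rt=tgt(-.066,.004,18,-.0007); delta(p,Rt)
E
```

```text
tip [-0.065  -0.0004  0.0459] heel [ 0.0681 -0.001   0.0892] tilt 18.01 yaw err -0.28 F [-0.2  0.4 -2.7] Fg 50.0 w 0.0172 q [ 0.46  0.24  1.78 -0.25  0.89  2.38]
t 17.5 pos [0.5094 0.2316 0.1182] F [-0.2  0.4 -2.7] w 0.0172 ty -101.91
shift [-0.0139 -0.      0.0396] turn [ 0.002 -0.    -0.005]
```

Emit:
jog_arm([
  [-0.005, 0, 0.0135, 0, 0, -0.005, -1],
  [-0.004, 0, 0.012, 0, 0, 0, -1],
  [-0.002, 0, 0.006, 0, 0, 0, -1],
  [0, 0, 0, 0, 0, 0, -1],
])

```text
time_s: 17.9
ee_pos: [0.5081, 0.2318, 0.0839]
eef_rot: [3.139, -0.314, -0.202]
force: [-0.8, 0.0, -3.2]
grip_width: 0.0175
grip_force: 50.0
```

Emit:
jog_arm([
  [-0.0015, 0, 0.004, 0, 0, 0, -1],
  [0, 0, 0, 0, 0, 0, -1],
])

```text
time_s: 18.1
ee_pos: [0.508, 0.232, 0.08]
eef_rot: [3.14, -0.315, -0.202]
force: [0.1, 0.7, -2.6]
grip_width: 0.0175
grip_force: 50.0
```

```bash
python3 - <<'E'
from h import *
state(); p,Rt=tgt(-.066,.002,18,-.0007); delta(p,Rt)
E
```

```text
tip [-0.0664 -0.0007  0.0077] heel [ 0.0667 -0.0006  0.0511] tilt 18.05 yaw err 0.05 F [ 0.1  0.7 -2.6] Fg 50.0 w 0.0175 q [ 0.47  0.29  1.82 -0.27  0.8   2.41]
t 18.1 pos [0.508 0.232 0.08 ] F [ 0.1  0.7 -2.6] w 0.0175 ty -101.6
shift [-0.0014  0.      0.0056] turn [ 0.001 -0.001  0.001]
```

Emit:
jog_arm([
  [-0.001, 0, 0.003, 0, 0, 0, -1],
  [0, 0, 0, 0, 0, 0, -1],
])

```text
time_s: 18.3
ee_pos: [0.5078, 0.2319, 0.0766]
eef_rot: [3.14, -0.315, -0.202]
force: [-0.1, 1.1, -3.5]
grip_width: 0.0176
grip_force: 50.0
```

Emit:
jog_arm([
  [-0.0005, 0, 0.002, 0, 0, 0, -1],
  [0, 0, 0, 0, 0, 0, -1],
])

```text
time_s: 18.5
ee_pos: [0.508, 0.2319, 0.0745]
eef_rot: [3.14, -0.315, -0.202]
force: [0.5, 0.2, -2.5]
grip_width: 0.0179
grip_force: 50.0
```

Emit:
jog_arm([
  [-0.003, 0, -0.001, 0, 0, 0, -1],
  [-0.003, 0, -0.001, 0, 0, 0, -1],
  [0, 0, 0, 0, 0, 0, -1],
])

```text
time_s: 18.8
ee_pos: [0.5015, 0.2333, 0.0748]
eef_rot: [3.14, -0.315, -0.202]
force: [0.3, -0.6, -2.0]
grip_width: 0.0174
grip_force: 50.0
```

```bash
python3 - <<'E'
from h import *
state(); p,Rt=tgt(-.074,.0015,14,-.0007); delta(p,Rt);p,Rt=tgt(-.078,.0015,12,-.0007); delta(p,Rt)
E
```

```text
tip [-0.0731 -0.0008  0.0026] heel [ 0.06   -0.0006  0.0459] tilt 18.05 yaw err 0.07 F [ 0.3 -0.6 -2. ] Fg 50.0 w 0.0174 q [ 0.47  0.29  1.83 -0.28  0.79  2.42]
t 18.8 pos [0.5015 0.2333 0.0748] F [ 0.3 -0.6 -2. ] w 0.0174 ty -101.58
shift [-0.0007  0.      0.0061] turn [ 0.001 -0.071  0.001]
t 18.8 pos [0.5015 0.2333 0.0748] F [ 0.3 -0.6 -2. ] w 0.0174 ty -101.58
shift [-0.0045  0.      0.0075] turn [ 0.001 -0.106  0.001]
```

Emit:
jog_arm([
  [-0.0005, 0, 0.0025, 0, -0.035, 0, -1],
  [-0.0015, 0, 0.0025, 0, -0.035, 0, -1],
  [-0.002, 0, 0.002, 0, -0.035, 0, -1],
  [0, 0, 0, 0, 0, 0, -1],
])

```text
time_s: 19.2
ee_pos: [0.5003, 0.2334, 0.0669]
eef_rot: [3.14, -0.21, -0.203]
force: [-0.5, 0.3, -3.2]
grip_width: 0.0178
grip_force: 50.0
```

```bash
python3 - <<'E'
from h import *
state(); p,Rt=tgt(-.0795,.0008,12,-.0007); delta(p,Rt)
E
```

```text
tip [-0.0772 -0.0008  0.0021] heel [ 0.0597 -0.0008  0.0313] tilt 12.01 yaw err 0.01 F [-0.5  0.3 -3.2] Fg 50.0 w 0.0178 q [ 0.44  0.33  1.77 -0.16  0.87  2.31]
t 19.2 pos [0.5003 0.2334 0.0669] F [-0.5  0.3 -3.2] w 0.0178 ty -101.63
shift [-0.0025 -0.0001  0.0008] turn [ 0.002 -0.     0.   ]
```

Emit:
jog_arm([
  [-0.0025, 0, 0.0005, 0, 0, 0, -1],
  [0, 0, 0, 0, 0, 0, -1],
])

```text
time_s: 19.4
ee_pos: [0.4979, 0.2341, 0.0663]
eef_rot: [3.14, -0.212, -0.202]
force: [2.5, -1.0, -2.8]
grip_width: 0.0178
grip_force: 50.0
```

Emit:
jog_arm([
  [-0.0015, 0, 0, 0, 0, 0, -1],
  [0, 0, 0, 0, 0, 0, -1],
])

```text
time_s: 19.6
ee_pos: [0.4974, 0.2344, 0.0667]
eef_rot: [3.141, -0.214, -0.202]
force: [8.3, -3.2, -1.4]
grip_width: 0.0173
grip_force: 50.0
```

```bash
python3 - <<'E'
from h import *
state(); print(ctrl.get_obs()["moment"]); p,Rt=tgt(-.081,.0008,12,-.0007); delta(p,Rt)
E
```

```text
tip [-0.0802 -0.0005  0.0016] heel [ 0.0567 -0.0003  0.0313] tilt 12.25 yaw err 0.07 F [ 8.3 -3.2 -1.4] Fg 50.0 w 0.0173 q [ 0.44  0.33  1.78 -0.17  0.87  2.31]
[-0.73222378 -1.39190997 -0.01453681]
t 19.6 pos [0.4974 0.2344 0.0667] F [ 8.3 -3.2 -1.4] w 0.0173 ty -101.56
shift [-0.001   0.0003  0.0009] turn [ 0.    -0.004  0.001]
```

The tongue tip has met the end wall under the lip, with the heel 31 mm up. Now I swing it down.

```bash
python3 - <<'E'
from h import *
for a,z in((8,.0012),(4,.0008),(0,.0003)):
    p,Rt=tgt(-.0797,z,a,-.0007); delta(p,Rt)
E
```

```text
t 19.6 pos [0.4974 0.2344 0.0667] F [ 8.3 -3.2 -1.4] w 0.0173 ty -101.56
shift [0.0008 0.0003 0.0061] turn [ 0.    -0.074  0.001]
t 19.6 pos [0.4974 0.2344 0.0667] F [ 8.3 -3.2 -1.4] w 0.0173 ty -101.56
shift [0.0008 0.0003 0.0119] turn [ 0.    -0.144  0.001]
t 19.6 pos [0.4974 0.2344 0.0667] F [ 8.3 -3.2 -1.4] w 0.0173 ty -101.56
shift [0.0004 0.0003 0.0177] turn [ 0.    -0.214  0.001]
```

Emit:
jog_arm([
  [0.0015, 0, 0.003, 0, -0.037, 0, -1],
  [0, 0, 0.003, 0, -0.037, 0, -1],
  [0, 0, 0.003, 0, -0.035, 0, -1],
  [0, 0, 0.003, 0, -0.035, 0, -1],
  [0, 0, 0, 0, 0, 0, -1],
])

```text
time_s: 20.1
ee_pos: [0.4999, 0.2335, 0.054]
eef_rot: [3.14, -0.066, -0.203]
force: [1.8, -1.4, -0.6]
grip_width: 0.0177
grip_force: 50.0
```

```bash
python3 - <<'E'
from h import *
state(); p,Rt=tgt(-.0797,.0,0,-.0007); delta(p,Rt)
E
```

```text
tip [-0.0805 -0.0008 -0.0002] heel [ 0.0592 -0.0008  0.009 ] tilt 3.78 yaw err -0.0 F [ 1.8 -1.4 -0.6] Fg 50.0 w 0.0177 q [ 0.39  0.41  1.69 -0.05  0.99  2.19]
t 20.1 pos [0.4999 0.2335 0.054 ] F [ 1.8 -1.4 -0.6] w 0.0177 ty -101.63
shift [ 0.0013 -0.0001  0.0049] turn [ 0.002 -0.066 -0.   ]
```

Emit:
jog_arm([
  [0.0003, 0, 0.002, 0, -0.03, 0, -1],
  [0.0003, 0, 0.002, 0, -0.03, 0, -1],
  [0, 0, 0, 0, 0, 0, -1],
])

```text
time_s: 20.4
ee_pos: [0.5003, 0.2333, 0.0497]
eef_rot: [3.14, -0.004, -0.203]
force: [-0.4, 0.5, -3.4]
grip_width: 0.0179
grip_force: 50.0
```

```bash
python3 - <<'E'
from h import *
state(); p,Rt=tgt(-.0797,.0,0,-.0007); delta(p,Rt)
E
```

```text
tip [-0.0808 -0.0009  0.0002] heel [ 0.0592 -0.0009  0.0008] tilt 0.23 yaw err -0.0 F [-0.4  0.5 -3.4] Fg 50.0 w 0.0179 q [ 0.37  0.44  1.65 -0.    1.05  2.15]
t 20.4 pos [0.5003 0.2333 0.0497] F [-0.4  0.5 -3.4] w 0.0179 ty -101.62
shift [ 0.0011 -0.0002  0.0005] turn [ 0.002 -0.004 -0.   ]
```

Emit:
jog_arm([
  [0, 0, 0.001, 0, -0.004, 0, -1],
  [0, 0, 0.001, 0, 0, 0, -1],
  [0, 0, 0, 0, 0, 0, -1],
])

```text
time_s: 20.7
ee_pos: [0.5002, 0.2334, 0.0492]
eef_rot: [3.14, -0.002, -0.202]
force: [-5.1, -5.0, 9.6]
grip_width: 0.0176
grip_force: 50.0
```

Emit:
jog_arm([
  [0, 0, 0, 0, 0, 0, -0.2],
  [0, 0, 0, 0, 0, 0, -0.2],
  [0, 0, 0, 0, 0, 0, -0.2],
  [0, 0, 0, 0, 0, 0, -0.2],
])

```text
time_s: 21.1
ee_pos: [0.5003, 0.2335, 0.0481]
eef_rot: [3.14, -0.002, -0.202]
force: [-0.5, -1.0, 0.7]
grip_width: 0.0374
grip_force: 0.0
```

Released. I lift, shut the fingers, and go behind the bolt's block to push it home.

Emit:
jog_arm([
  [0, 0, -0.03, 0, 0, 0, -0.2],
  [0, 0, -0.05, 0, 0, 0, -1],
  [0.045, 0, 0, 0, 0, 0, -1],
  [0.045, 0, 0, 0, 0, 0, -1],
  [0.041, 0, 0, 0, 0, 0, -1],
])

```text
time_s: 21.6
ee_pos: [0.6302, 0.2068, 0.129]
eef_rot: [3.14, -0.003, -0.202]
force: [0.2, 0.3, -0.2]
grip_width: 0.0089
grip_force: 0.0
```

Emit:
jog_arm([
  [0, 0, 0.03, 0, 0, 0, -1],
  [0, 0, 0.02, 0, 0, 0, -1],
  [0, 0, 0.01, 0, 0, 0, -1],
  [0, 0, 0, 0, 0, 0, -1],
])

```text
time_s: 22.0
ee_pos: [0.6279, 0.2071, 0.0672]
eef_rot: [3.139, -0.0, -0.202]
force: [0.1, 0.4, -0.2]
grip_width: 0.0007
grip_force: 0.0
```

```bash
python3 - <<'E'
from h import *
o=ctrl.get_obs(); print("TCP bay",R.from_euler('z',-PA).apply(o["ee_pos"]-[PX,PY,.04]).round(4),o["grip_width"],o["force"])
im=snap("wrist","w7.png");M=model("wrist")
E
```

```text
TCP bay [ 0.1254 -0.0009  0.0272] 0.0007289542675630785 [ 0.10902036  0.43805585 -0.16123557]
```

Emit:
jog_arm([
  [0, 0, 0.004, 0, 0, 0, -1],
  [-0.006, 0, 0, 0, 0, 0, -1],
  [-0.006, 0, 0, 0, 0, 0, -1],
  [-0.005, 0, 0, 0, 0, 0, -1],
  [-0.005, 0, 0, 0, 0, 0, -1],
])

```text
time_s: 22.55
ee_pos: [0.6068, 0.2118, 0.065]
eef_rot: [3.14, -0.003, -0.202]
force: [1.4, -0.5, 1.7]
grip_width: 0.0007
grip_force: 1.2
```

Emit:
jog_arm([
  [-0.002, 0, 0, 0, 0, 0, -1],
  [0, 0, 0, 0, 0, 0, -1],
])

```text
time_s: 22.75
ee_pos: [0.6048, 0.2122, 0.0646]
eef_rot: [3.14, -0.002, -0.202]
force: [0.2, 0.2, -0.1]
grip_width: 0.0007
grip_force: 0.0
```

Emit:
jog_arm([
  [-0.002, 0, 0, 0, 0, 0, -1],
  [0, 0, 0, 0, 0, 0, -1],
])

```text
time_s: 22.95
ee_pos: [0.6041, 0.2122, 0.0646]
eef_rot: [3.141, -0.004, -0.203]
force: [7.3, -0.8, 0.1]
grip_width: 0.0005
grip_force: 3.4
```

Emit:
jog_arm([
  [-0.001, 0, 0, 0, 0, 0, -1],
  [0, 0, 0, 0, 0, 0, -1],
])

```text
time_s: 23.15
ee_pos: [0.604, 0.2123, 0.0647]
eef_rot: [3.141, -0.006, -0.203]
force: [13.3, -1.0, -2.9]
grip_width: 0.0007
grip_force: 6.5
```

Emit:
jog_arm([
  [-0.001, 0, 0, 0, 0, 0, -1],
  [0, 0, 0, 0, 0, 0, -1],
])

```text
time_s: 23.35
ee_pos: [0.6039, 0.2123, 0.0648]
eef_rot: [-3.142, -0.008, -0.203]
force: [20.2, -1.4, -6.7]
grip_width: 0.0004
grip_force: 9.7
```

The bolt is hard against its home stop: 20 N with no motion. I back off, lift, and check the result with the wrist camera numerically.

Emit:
jog_arm([
  [0.006, 0, 0, 0, 0, 0, -1],
  [0.006, 0, 0, 0, 0, 0, -1],
  [0, 0, -0.05, 0, 0, 0, -1],
  [0, 0, -0.05, 0, 0, 0, -1],
  [0, 0, -0.04, 0, 0, 0, -1],
])

```text
time_s: 23.85
ee_pos: [0.6128, 0.2107, 0.2072]
eef_rot: [3.141, -0.003, -0.202]
force: [0.6, -0.0, 0.4]
grip_width: 0.0005
grip_force: 0.0
```

Emit:
jog_arm([
  [-0.045, 0, 0, 0, 0, 0, -1],
  [-0.045, 0, 0, 0, 0, 0, -1],
  [-0.045, 0, 0, 0, 0, 0, -1],
  [0, 0, 0, 0, 0, 0, -1],
  [0, 0, 0, 0, 0, 0, -1],
])

```text
time_s: 24.35
ee_pos: [0.4803, 0.2381, 0.2047]
eef_rot: [3.14, -0.002, -0.201]
force: [-0.7, -0.3, 0.2]
grip_width: 0.0004
grip_force: 0.0
```

```bash
python3 - <<'E'
from h import *
M=model("wrist");im=snap("wrist","w8.png"); s=snap("scene","s8.png"); snap("side","d8.png")
print(ctrl.get_obs()["ee_pos"])
def W(x,y,z): return np.array([PX,PY,.04])+R.from_euler('z',PA).apply([x,y,z])
def prof(M,im,xs,y,z):
    p=w2px(M,[W(x,y,z) for x in xs]).astype(np.float32)
    return cv2.remap(im,p[:,0].reshape(1,-1),p[:,1].reshape(1,-1),cv2.INTER_LINEAR)[0]
for nm,Mi,I in(("wrist",M,im),("scene",model("scene"),s)):
  for y,z in((0,.038),(.012,.038)):
    print(nm,"nose profile y",y); xs=np.arange(.030,.080,.002); pr=prof(Mi,I,xs,y,z)
    print([(int(round(x*1000)),c.tolist()) for x,c in zip(xs,pr)])
print("block top profile"); xs=np.arange(.066,.112,.002); print([(int(round(x*1000)),int(c.sum())) for x,c in zip(xs,prof(M,im,xs,0.0,.062))])
print("across pack top x=.035 (z .03)"); ys=np.arange(-.044,.0441,.002)
p=w2px(M,[W(.035,y,.03) for y in ys]).astype(np.float32); c=cv2.remap(im,p[:,0].reshape(1,-1),p[:,1].reshape(1,-1),cv2.INTER_LINEAR)[0]
print([(int(round(y*1000)),int(k.sum())) for y,k in zip(ys,c)])
E
```

```text
[0.48132539 0.23758164 0.20391206]
wrist nose profile y 0
[(30, [182, 176, 179]), (32, [182, 176, 179]), (34, [184, 179, 182]), (36, [183, 178, 180]), (38, [185, 178, 182]), (40, [183, 179, 181]), (42, [184, 180, 182]), (44, [184, 178, 181]), (46, [183, 178, 181]), (48, [161, 163, 170]), (50, [193, 200, 216]), (52, [194, 201, 216]), (54, [194, 203, 218]), (56, [193, 200, 216]), (58, [195, 201, 217]), (60, [194, 201, 218]), (62, [193, 201, 217]), (64, [191, 200, 215]), (66, [191, 200, 215]), (68, [194, 201, 217]), (70, [192, 201, 216]), (72, [193, 201, 216]), (74, [193, 201, 216]), (76, [178, 186, 200]), (78, [75, 75, 80])]
wrist nose profile y 0.012
[(30, [185, 179, 182]), (32, [183, 176, 179]), (34, [183, 178, 181]), (36, [185, 179, 183]), (38, [188, 182, 185]), (40, [187, 182, 184]), (42, [186, 182, 184]), (44, [186, 181, 183]), (46, [185, 179, 182]), (48, [168, 170, 176]), (50, [197, 205, 219]), (52, [200, 209, 223]), (54, [199, 207, 221]), (56, [197, 207, 222]), (58, [196, 204, 219]), (60, [197, 206, 221]), (62, [198, 205, 221]), (64, [197, 205, 220]), (66, [198, 206, 221]), (68,
[... 1426 characters left out ...]
 (84, 539), (86, 541), (88, 529), (90, 508), (92, 606), (94, 611), (96, 614), (98, 601), (100, 604), (102, 661), (104, 756), (106, 756), (108, 756), (110, 756)]
across pack top x=.035 (z .03)
[(-44, 721), (-42, 747), (-40, 747), (-38, 748), (-36, 747), (-34, 750), (-32, 757), (-30, 645), (-28, 456), (-26, 517), (-24, 529), (-22, 523), (-20, 527), (-18, 532), (-16, 533), (-14, 529), (-12, 532), (-10, 533), (-8, 533), (-6, 543), (-4, 538), (-2, 543), (0, 542), (2, 539), (4, 530), (6, 545), (8, 551), (10, 542), (12, 549), (14, 550), (16, 552), (18, 553), (20, 557), (22, 551), (24, 560), (26, 549), (28, 489), (30, 718), (32, 754), (34, 742), (36, 733), (38, 735), (40, 735), (42, 735), (44, 709)]
```

The bolt's nose is at x=48 mm, which is home. The pack under it spans −29 to +29 mm across, so it is centred, and the arm is clear.

```bash
python3 -c "
from station import ctrl
print(ctrl.hand_in())"
```

```text
the job is handed in; nothing more can be done
None
```

The pack is in the printer, tongue under the lip, flat and centred, and the bolt is fully home over it; I handed the job in at about 24 s, and hand-in returned no verdict.

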